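# Draw the piston of a sauce portioner with its threaded puller

### The arm

A 6-joint arm with a two-finger parallel gripper is mounted at the origin on a cart in front of the work surface, level with it; the furniture and walls round the work are solid. World frame = base frame: x ahead of the robot, y to its left, z up, the work surface at z = 0. Lengths are in mm, angles in rad, forces in N, time in s.
With the tool pointing down it reaches from about 300 to 850 mm from the base axis. Payload 4.2 kg.
Tool frame: the origin (TCP) lies at the very end of the fingers, on their centre line; the grasp point (between the pads) lies 19 mm behind it; z points along the fingers, x is the direction in which the jaws open and shut, and the axes are right-handed (so a half turn about z gives the same grasp; the last joint's range is limited). The gripper opens to 91 mm and grips with 3 to 60 N. Pads are 32 mm wide; open, the fingers measure 118 mm over their backs; the gripper's body (76 mm by 178 mm) begins 60 mm behind the grasp point.
Start: joints at [1.173, 0.32, 1.565, -0, 1.257, -0.02], TCP at [212.108, 534.468, 190.976] pointing down, gripper open.
Joint ranges: [-3.11, 3.11], [-0.84, 2.01], [0.21, 2.61], [-1.34, 4.49], [0.05, 2.63], [-2.56, 2.56]. Speed limits (rad/s): [2.57, 2.57, 3.14, 3.14, 3.14, 3.14].

### API

Orientations are given as a unit quaternion [x, y, z, w].
In Python, from bench import monitor, imaging, workorder gives the robot as it stands. The module is installed in compiled form; this text tells all that it offers.
- The arm moves only by the tool move_arm, never from a script. Its argument "rows" is a list that holds one entry, the list of rows, each a list of 5 numbers: the shift along the tool's x, y, z in mm, then the turn about the tool's z in rad, then the closure, from 0 (fully open) to 1 (shut). A call has 1 to 5 rows; each row is the pose to reach, as a shift and turn from the pose commanded when the call began, along the tool's axes at that moment; what a row does not reach only later rows make up. A row lasts 1/12 s, in which the tool goes at most 41.7 mm and 7.16 degrees, less where a joint would pass 70% of its speed; a pose out of reach is approached as far as the arm can. A call with a gripper value outside its range is refused whole. The fingers move at their own pace and stop on an object; "grip_force" is the grip in N (left out, the last holds). Time passes only in rows, so rows that repeat a pose let the fingers close. It gives the time, the measured TCP pose, the force and the opening at its end, in the units of the state.
- monitor.get_obs(): the state, without advancing time (a new reading comes with each control period).
- imaging.get_image(name): name is "scene" or "top" or "wrist"; returns the picture (400x640x3 uint8, red, green, blue); there is no depth.
- imaging.calibration(name): a dict with "mtx" (3x3 intrinsics, pixels), "rvec" (rotation vector, rad) and "tvec" (3), from world to camera coordinates, as OpenCV has them. Camera axes: x right, y down, z forward; pixel columns grow to the right and rows downward; lengths in mm; the calibration is good to about 2 mm. The wrist camera is an equidistant fisheye: a pixel r from the principal point sees the ray r / f radians off the axis. A picture is of the moment at which its call begins: read the wrist's pose just before it. calibration takes no time and is no camera call; for the wrist camera it gives the pose at the moment of the call.
- workorder.sign_off(): hands the job in, once; it reports no verdict.
The state is a dict: "time": time; "joint_pos": joint angles; "dq": joint speeds; "effort": joint torques, N m; "eef_pos": TCP position; "ee_rot": TCP orientation; "contact_force": force on the tool from outside, world axes, zero at the start; "ft_torque": the same for the moment, N m; "width": opening from 0.0 (shut) to 1.0 (fully open).
Only numpy, scipy, OpenCV 4.12 (cv2) and the standard library are available. Lean on these libraries where they do the work, as an engineer would, in place of code of your own. Each camera call takes 0.05 s, during which the arm holds its last target.

### The job

The sauce portioner is being stripped for washing: take the puller from its parking bore, screw it clockwise into the tapped piston, pressing only lightly, until its collar sits snugly home, and only then draw the piston straight up out of the cylinder. Stand the piston gently upright in the wash tray with the puller still screwed in, and let go. Do not force the thread or over-tighten it, do not jam the piston in its cylinder, and leave the nozzle, the cup, the timer and the tongs where they are.

Things in the scene. Friction and masses are not known exactly. Their poses are not given: they have to be found in the camera images.
- portioner: fixed sauce portioner: base plate 160 x 116 mm, upright open steel cylinder, grey drive housing behind it (+x), outlet stub in front (-x). Origin at worktop level on the cylinder's axis, x towards the housing, z up. Housing top 74 mm up, with two parking bores at x = 68, y = -30 and +30 mm (23 mm across): the puller hangs in one, the spare nozzle in the other, either way round
- cylinder_mouth (a point): centre of the cylinder's mouth, 82 mm above the worktop. Bore 47 mm across, flange 74 mm across; the piston rests on a seat 58 mm below the mouth, where a drive tang (8 mm high) in the slot of its underside keeps it from turning
- piston: white plastic piston, 44 mm across, 44 mm high, about 0.2 kg, with two black seal rings; origin at the centre of its underside, z up its axis. It sits on the cylinder's seat, its top 14 mm below the mouth. Its seals hold it with roughly 10 to 15 N over about the first 20 mm of lift
- piston_top (a point): centre of the piston's top, 44 mm above its origin: mouth of a brass-lined blind bore, 24 mm across, 22 mm deep, with a coarse right-hand round thread: 3 starts, lead 27 mm a turn, 15.7 mm clear between the crests, about 1 mm axial play with the puller. Where the thread starts lie round the axis is not known, on either part
- puller: steel puller rod, 98 mm long, 0.2 kg, hanging upright by its collar in a parking bore; origin at the tip of its nose, z up its axis. From the tip: tapered nose (7 mm across, 13 mm from 5 mm up), right-hand thread 5 to 19 mm (20 mm across the crests), stop collar 32 mm across at 19.5 to 24.5 mm, shaft 12 mm across, blue hexagon grip 60 to 94 mm, steel button on top
- puller_grip (a point): point on the puller's axis at mid-height of the blue hexagon grip, 77 mm above the nose tip; 26 mm across flats, x square to one pair of flats. Turned clockwise seen from above the puller sinks 4.3 mm a radian. If a thread start is caught end-on the torque rises at once: turn back about 0.4 rad until it drops in, then go on
- puller_collar (a point): centre of the underside of the puller's stop collar, 19.5 mm above the nose tip; home on the piston it meets piston_top. Set in without turning, the puller rests on the thread with this point 4 to 10 mm above piston_top, as the starts happen to meet: 1 to 3.3 rad more take it home. There sinking stops, and the torque rises steeply a quarter radian later
- tray: shallow steel wash tray, 180 x 140 mm, rim 18 mm high, wall and floor about 2.5 mm thick, fixed; origin at the centre of its underside, x along its long side
- tray_in (a point): centre of the tray's inner floor, axes as the tray's; the piston goes within 70 mm of it along x and 45 mm along y
- nozzle: loose steel nozzle, a cone 32 mm across the collar, standing about 28 mm above the housing in the other parking bore; origin at its lower end. Not to be disturbed
- prep_cup: loose steel prep cup, 68 mm across, 40 mm high, in front of the outlet stub of the portioner; origin at the centre of its underside. Not to be disturbed
- kitchen_timer: loose red and white dial timer, 70 mm across, 48 mm high, on the worktop to the right of the portioner; origin at the centre of its underside. Not to be disturbed
- tongs: loose steel tongs, 254 x 48 x 24 mm, on the worktop beyond the tray to the left; origin at the centre of their underside. Not to be disturbed

How it is judged:
By the outcome, as a careful person would: the job done as asked, in the order asked, and still so for the second after the job is handed in, with the robot touching nothing.
It also fails if it takes over 54 s, if anything falls off the work surface, if the arm or the gripper's body presses on something with over 40 N, if the wrist force passes 120 N, or if a joint passes its speed limit or range.

## Working session

There is one attempt and no reset: what is moved stays moved. The work goes in short steps, Python scripts to look and compute and a tool call to move; the robot and the scene stay as the last step left them, time stands still between calls to the robot, and variables do not carry over. Pictures are saved under pics/ and viewed, and the job is handed in when it is done.

Besides the shell and the picture viewer there is one more tool, called after "Request:" by a JSON object that holds its "name" and its "arguments", one argument or row to a line. move_arm: Moves the arm, as the interface text tells. Its arguments: {"type":"object","properties":{"rows":{"type":"array","items":{"type":"array","items":{"type":"array","items":{"type":"number"}}}},"grip_force":{"type":"number"}},"required":["rows"]}

```bash
mkdir -p pics; ls; python3 - <<'E'
from bench import monitor, imaging
import cv2
print(monitor.get_obs())
for n in ("scene","top","wrist"):
    c=imaging.calibration(n); print(n,c)
    im=imaging.get_image(n); cv2.imwrite(f"pics/{n}0.png",im[:,:,::-1])
E
```

```text
pics
{'time': 0.0, 'joint_pos': array([ 1.17298321e+00,  3.20255423e-01,  1.56568640e+00, -3.35143657e-05,
        1.25736380e+00, -2.00353815e-02]), 'dq': array([ 0.00064024,  0.00012914,  0.00052759, -0.0008059 ,  0.00164058,
        0.00103666]), 'effort': array([ 5.88061394e-04, -4.12437844e+01, -2.31969184e+01,  7.25784805e-02,
        4.56587272e-02, -1.30205281e-04]), 'eef_pos': array([211.91048449, 533.94259234, 190.1383931 ]), 'ee_rot': array([ 8.27298368e-01,  5.61762118e-01, -7.09380872e-04,  4.80205455e-04]), 'contact_force': array([-0.24345941, -0.27761122, -0.0055479 ]), 'ft_torque': array([-0.01442714, -0.0082597 ,  0.03545638]), 'width': 1.0011991538205725}
scene {'mtx': array([[400.78306135,   0.        , 320.97654411],
       [  0.        , 400.78306135, 203.73752647],
       [  0.        ,   0.        ,   1.        ]]), 'rvec': array([ 1.83395167, -1.1329177 ,  0.67865054]), 'tvec': array([ 66.11896525, 379.55090436, 703.25162432])}
top {'mtx': array([[408.96473657,   0.        , 318.55099311],
       [  0.        , 408.96473657, 200.1492339 ],
       [  0.        ,   0.        ,   1.        ]]), 'rvec': array([ 2.14671812, -2.15424127,  0.10902305]), 'tvec': array([315.70885901, 480.36685838, 993.56874609])}
wrist {'mtx': array([[309.70691629,   0.        , 315.6849365 ],
       [  0.        , 309.70691629, 196.30175656],
       [  0.        ,   0.        ,   1.        ]]), 'rvec': array([-2.40789293, -1.63365587, -0.21992381]), 'tvec': array([-574.72500174,  -29.03493277,  390.32528545])}
```

View pics/scene0.png

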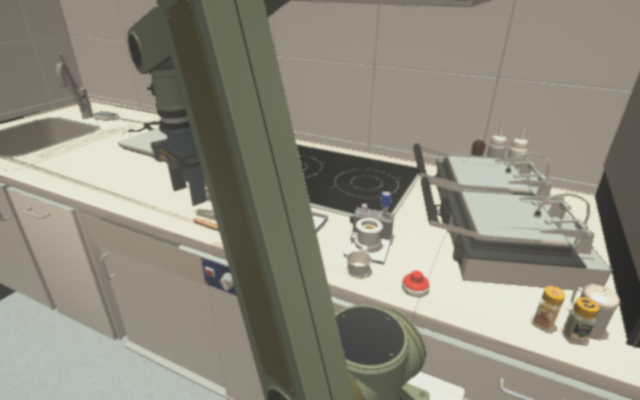

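View pics/top0.png

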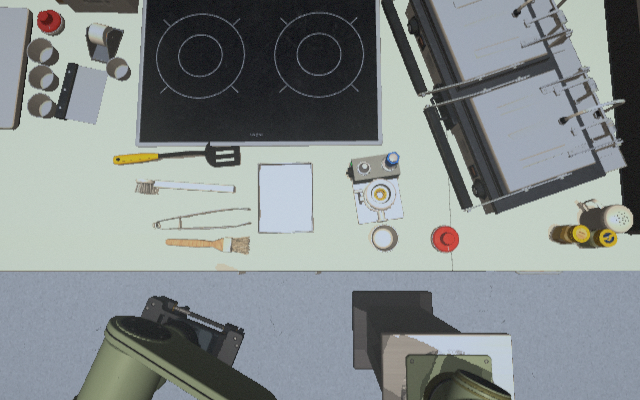

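View pics/wrist0.png

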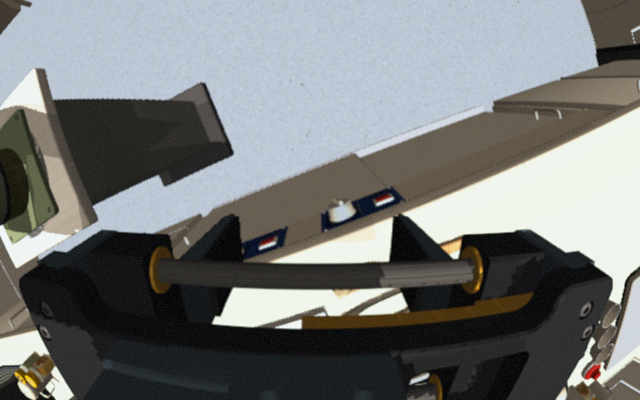

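The top view shows the tray at about (286,198), the cylinder and piston at (380,195), the blue puller at (392,158), the nozzle at (364,167), the cup at (384,238) and the timer at (445,239). I'll zoom in and measure these.

```bash
cat > h.py <<'E'
import numpy as np, cv2
from bench import monitor, imaging
def ray(name,px,cal=None):
    c=cal or imaging.calibration(name); R=cv2.Rodrigues(np.array(c['rvec'],float))[0]; t=np.array(c['tvec'],float)
    K=np.array(c['mtx'])
    x=(px[0]-K[0,2])/K[0,0]; y=(px[1]-K[1,2])/K[1,1]
    if name=='wrist':
        r=np.hypot(x,y); s=np.sin(r)/r if r>1e-9 else 1; d=np.array([x*s,y*s,np.cos(r)])
    else: d=np.array([x,y,1.])
    return -R.T@t, R.T@(d/np.linalg.norm(d))
def onz(name,px,z,cal=None):
    o,d=ray(name,px,cal); return o+d*(z-o[2])/d[2]
def tri(r1,r2):
    (o1,d1),(o2,d2)=r1,r2
    s=np.linalg.lstsq(np.c_[d1,-d2],o2-o1,rcond=None)[0]
    a=o1+s[0]*d1;b=o2+s[1]*d2; return (a+b)/2,np.linalg.norm(a-b)
def proj(name,P,cal=None):
    c=cal or imaging.calibration(name); R=cv2.Rodrigues(np.array(c['rvec'],float))[0]
    p=R@np.array(P,float)+c['tvec'];K=np.array(c['mtx'])
    if name=='wrist':
        th=np.arctan2(np.hypot(*p[:2]),p[2]); u=p[:2]/np.hypot(*p[:2])*th
    else: u=p[:2]/p[2]
    return K[0,0]*u+K[:2,2]
E
python3 - <<'E'
from h import *
for n,(x0,y0,w,h) in {"top":(240,135,240,130),"scene":(290,170,160,130)}.items():
    im=cv2.imread(f"pics/{n}0.png"); c=im[y0:y0+h,x0:x0+w]; s=800//w if n=="top" else 4
    cv2.imwrite(f"pics/{n}z.png",cv2.resize(c,None,fx=s,fy=s,interpolation=cv2.INTER_CUBIC))
    hsv=cv2.cvtColor(im,cv2.COLOR_BGR2HSV); m=cv2.inRange(hsv,(100,120,60),(130,255,255)); 
    k,l,st,ce=cv2.connectedComponentsWithStats(m)
    for i in range(1,k):
        if st[i,4]>8: print(n,st[i],ce[i])
E
```

```text
top [387 153  12  11  41] [391.63414634 159.56097561]
```

View pics/topz.png

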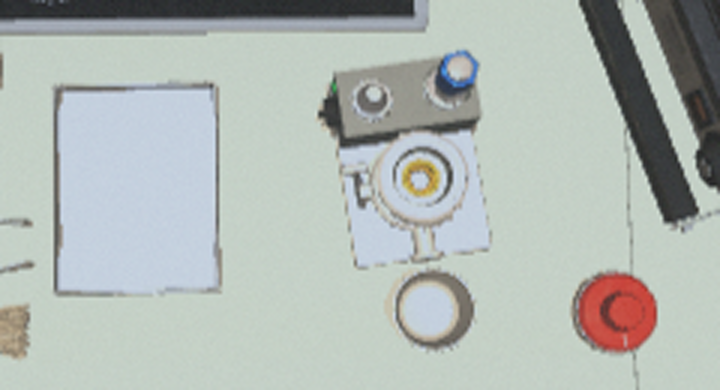

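View pics/scenez.png

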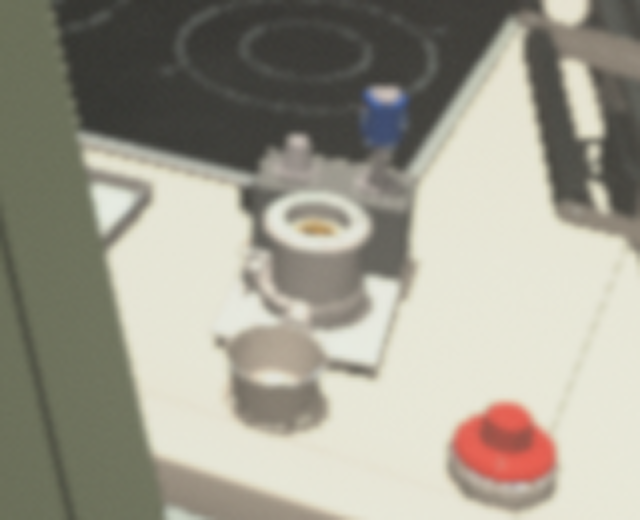

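```bash
python3 - <<'E'
from h import *
T=lambda x,y:(x/3+240,y/3+135)
S=lambda x,y:(x/4+290,y/4+170)
for n,p,z in [("grip top",T(459,68),149),("collar",T(447,92),79),("flange",T(421,178),82),("piston top",T(421,180),68),("nozzle collar",T(371,101),78),("cup rim",T(433,311),40),
 ("tray0",T(55,86),18),("tray1",T(216,84),18),("tray2",T(219,291),18),("tray3",T(55,294),18),("base0",T(358,268),3),("base1",T(491,248),3),("hous0",T(334,72),74),("hous3",T(343,138),74),("hous2",T(480,118),74),("timer",T(618,313),30)]:
    print(n,onz("top",p,z).round(1))
for n,p,z in [("grip top",S(385,98),149),("flange",S(317,222),82),("nozzle",S(297,142),100)]: print("s",n,onz("scene",p,z).round(1))
print(tri(ray("top",T(421,178)),ray("scene",S(317,222))))
print(tri(ray("top",T(459,68)),ray("scene",S(385,98))))
E
```

```text
grip top [562.4 144.8 149. ]
collar [558.6 143.3  79. ]
flange [488.7 165.9  82. ]
piston top [488.9 164.1  68. ]
nozzle collar [551.9 204.2  78. ]
cup rim [384.6 152.8  40. ]
tray0 [578.6 469.3  18. ]
tray1 [579.4 330.9  18. ]
tray2 [402.4 328.5  18. ]
tray3 [400.3 466.5  18. ]
base0 [422.2 210.5   3. ]
base1 [438.9  97.1   3. ]
hous0 [576.7 233.3  74. ]
hous3 [522.5 226.7  74. ]
hous2 [538.2 116.5  74. ]
timer [382.8  -0.4  30. ]
s grip top [559.2 146.5 149. ]
s flange [485.9 165.1  82. ]
s nozzle [554.7 207.2 100. ]
(array([488.8468216 , 165.8355467 ,  80.14938084]), np.float64(0.40050311666768573))
(array([562.02211813, 145.91797979, 148.07277815]), np.float64(2.6221853250045055))
```

```bash
python3 - <<'E'
from h import *
from scipy.spatial.transform import Rotation as Ro
o=monitor.get_obs(); c=imaging.calibration("wrist")
R=cv2.Rodrigues(c['rvec'])[0]; cp=-R.T@c['tvec']; Rt=Ro.from_quat(o['ee_rot']).as_matrix()
print("cam in tool",Rt.T@(cp-o['eef_pos'])); print("cam axes in tool (cols)\n",(Rt.T@R.T).round(3)); print(Rt.round(3))
# hex zoom
im=cv2.imread("pics/top0.png")[140:180,375:410]; cv2.imwrite("pics/hex.png",cv2.resize(im,None,fx=14,fy=14,interpolation=cv2.INTER_CUBIC))
E
```

```text
cam in tool [   0.46065381  -75.40012875 -193.0157389 ]
cam axes in tool (cols)
 [[ 1.    -0.001  0.   ]
 [ 0.001  0.964  0.266]
 [-0.    -0.266  0.964]]
[[ 0.369  0.929 -0.   ]
 [ 0.929 -0.369 -0.001]
 [-0.001 -0.    -1.   ]]
```

View pics/hex.png

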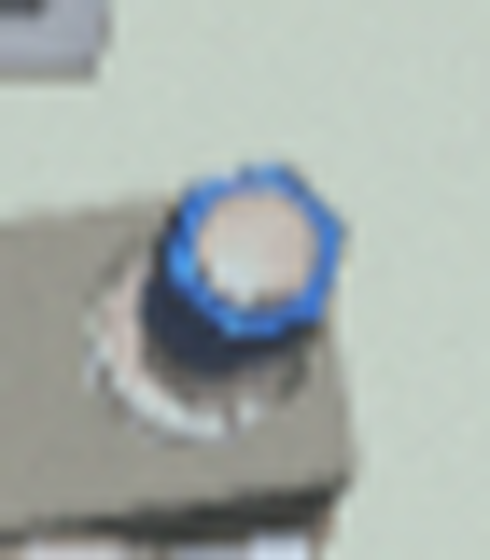

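Request:
{"name": "move_arm", "arguments": {
  "rows": [
    [[-14,38,0,0,0],[-28,76,0,0,0],[-42,114,0,0,0],[-56,152,0,0,0],[-70,190,0,0,0]]
  ]
}}

```text
time: 0.57
eef_pos: [363.8, 397.8, 190.8]
ee_rot: [0.827, 0.562, -0.0, 0.0]
contact_force: [0.2, 1.2, -0.0]
width: 1.0
```

Request:
{"name": "move_arm", "arguments": {
  "rows": [
    [[-14,38,0,0,0],[-28,76,0,0,0],[-42,114,0,0,0],[-56,152,0,0,0],[-70,190,0,0,0]]
  ]
}}

```text
time: 0.98
eef_pos: [514.7, 262.5, 190.8]
ee_rot: [0.827, 0.562, -0.0, -0.0]
contact_force: [0.4, 0.2, -0.2]
width: 0.999
```

Request:
{"name": "move_arm", "arguments": {
  "rows": [
    [[-14,38,0,-0.12,0],[-28,76,0,-0.24,0],[-40,116,0,-0.36,0],[-40,116,0,-0.48,0],[-40,116,0,-0.6,0]]
  ]
}}

```text
time: 1.4
eef_pos: [608.2, 182.0, 189.8]
ee_rot: [0.624, 0.782, -0.001, -0.0]
contact_force: [-1.1, 0.1, -0.3]
width: 1.0
```

Request:
{"name": "move_arm", "arguments": {
  "rows": [
    [[0,0,0,-0.12,0],[0,0,0,-0.24,0],[0,0,0,-0.36,0],[0,0,0,-0.48,0],[0,0,0,-0.48,0]]
  ]
}}

```text
time: 1.82
eef_pos: [606.6, 184.1, 190.5]
ee_rot: [0.42, 0.908, -0.0, -0.0]
contact_force: [0.3, 0.3, -0.2]
width: 0.999
```

```bash
python3 - <<'E'
from h import *
o=monitor.get_obs(); print(o['time'],o['eef_pos'],o['ee_rot'],o['joint_pos'],o['contact_force'])
im=imaging.get_image("wrist"); cv2.imwrite("pics/w1.png",im[:,:,::-1])
E
```

```text
1.8167 [606.57394697 184.08444372 190.49116414] [ 4.19928654e-01  9.07557028e-01 -2.42145541e-04 -3.27594512e-04] [ 2.76471818e-01  4.13955174e-01  1.42038968e+00  6.17959085e-05
  1.30806035e+00 -1.99840342e+00] [ 0.27425063  0.30738963 -0.15554889]
```

View pics/w1.png

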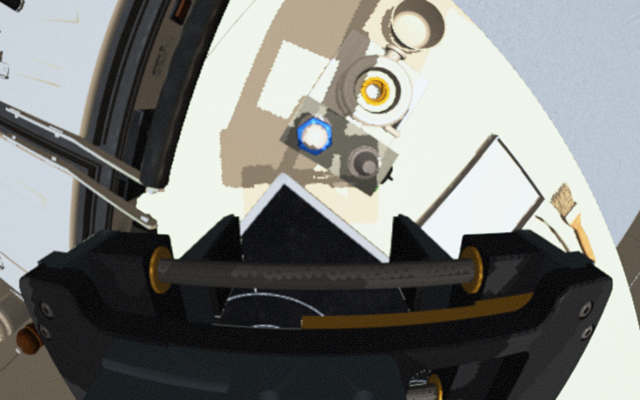

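The wrist view shows the puller's hexagon at (314,134), the cylinder with the brass piston bore at (375,90), and the nozzle at (362,162). I'll measure from these.

```bash
python3 - <<'E'
from h import *
im=cv2.imread("pics/w1.png"); c=im[50:190,270:430]; cv2.imwrite("pics/w1z.png",cv2.resize(c,None,fx=5,fy=4*1.0+1,interpolation=cv2.INTER_CUBIC)[:600*2])
hsv=cv2.cvtColor(im,cv2.COLOR_BGR2HSV)
m=cv2.inRange(hsv,(100,120,60),(130,255,255)); m[:, :280]=0; m[:,350:]=0; m[200:]=0
ys,xs=np.nonzero(m); 
pts=np.c_[xs,ys].astype(np.int32); h=cv2.convexHull(pts); M=cv2.moments(h); ce=(M['m10']/M['m00'],M['m01']/M['m00'])
print("blue",pts.min(0),pts.max(0),ce)
W=np.array([onz("wrist",p[0],148.5)[:2] for p in h]); hw=cv2.convexHull(W.astype(np.float32)); M=cv2.moments(hw)
print("hex centre @148.5",M['m10']/M['m00'],M['m01']/M['m00'],"area",cv2.contourArea(hw),"exp",26**2*0.866)
best=[(np.ptp(W@[np.cos(a),np.sin(a)]),np.degrees(a)) for a in np.radians(np.arange(0,180,2))]
f=[(sum(b[0] for b in best if abs((b[1]-k+3) % 60-3)<=2),k) for k in range(0,60,2)]
print(sorted(f)[:6], min(best),max(best))
# brass
m=cv2.inRange(hsv,(15,120,90),(35,255,255)); m[:, :340]=0; m[:,410:]=0; m[130:]=0;m[:60]=0
ys,xs=np.nonzero(m); h=cv2.convexHull(np.c_[xs,ys].astype(np.int32))
W=np.array([onz("wrist",p[0],68)[:2] for p in h]).astype(np.float32)
print("brass",cv2.minEnclosingCircle(W),cv2.fitEllipse(W))
E
```

```text
blue [297 117] [331 154] (314.0726276121959, 135.94261733470367)
hex centre @148.5 563.2786986957348 146.73382564708422 area 563.2962429393083 exp 585.4159999999999
[(np.float64(191.02518344298664), 2), (np.float64(196.06860154182843), 56), (np.float64(210.0350372420706), 10), (np.float64(213.28232521186544), 22), (np.float64(216.63011545311977), 4), (np.float64(223.26570084369303), 32)] (np.float64(25.809367032471357), np.float64(130.0)) (np.float64(28.509990864717153), np.float64(104.0))
brass ((492.1040344238281, 166.70359802246094), 15.105571746826172) ((492.02838134765625, 166.89126586914062), (28.80107879638672, 29.908597946166992), 35.143619537353516)
```

View pics/w1z.png

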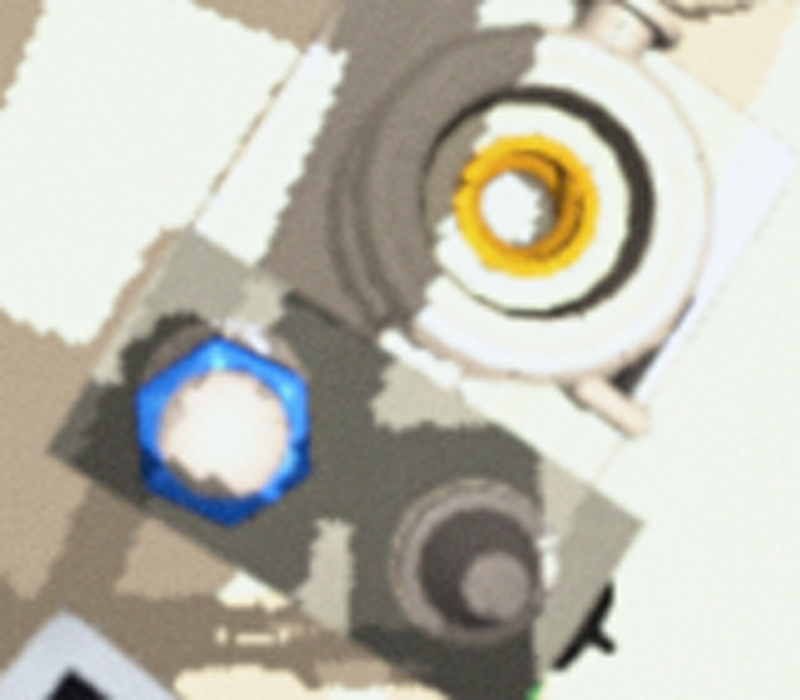

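Request:
{"name": "move_arm", "arguments": {
  "rows": [
    [[-0.5,-29,0,0,0],[-0.5,-57.7,0,0,0],[-0.5,-57.7,30,0,0],[-0.5,-57.7,60,0,0],[-0.5,-57.7,78,0,0]]
  ]
}}

```text
time: 2.28
eef_pos: [561.2, 145.9, 110.8]
ee_rot: [0.423, 0.906, -0.001, -0.001]
contact_force: [0.7, -0.7, -0.8]
width: 1.004
```

Request:
{"name": "move_arm", "arguments": {
  "rows": [
    [[0,0,0,0,0.5],[0,0,0,0,0.8],[0,0,0,0,0.8],[0,0,0,0,0.8],[0,0,0,0,0.8]]
  ],
  "grip_force": 8
}}

```text
time: 2.7
eef_pos: [564.1, 146.9, 114.5]
ee_rot: [0.421, 0.907, 0.001, 0.001]
contact_force: [-0.6, -0.5, 0.2]
width: 0.668
```

```bash
python3 - <<'E'
from h import *
o=monitor.get_obs(); print(o['time'],o['eef_pos'],o['ee_rot'],o['joint_pos'],o['contact_force'],o['ft_torque'],o['width'])
im=imaging.get_image("wrist"); cv2.imwrite("pics/w2.png",im[:,:,::-1])
E
```

```text
2.7 [564.06025765 146.88153083 114.47405901] [0.42092901 0.90709234 0.00094571 0.00116255] [ 2.34987064e-01  3.87382088e-01  1.66397174e+00  4.55353894e-05
  1.08724182e+00 -2.03768717e+00] [-0.55183468 -0.50137839  0.21218578] [ 0.10447433  0.05692842 -0.00528373] 0.6682049505508232
```

View pics/w2.png

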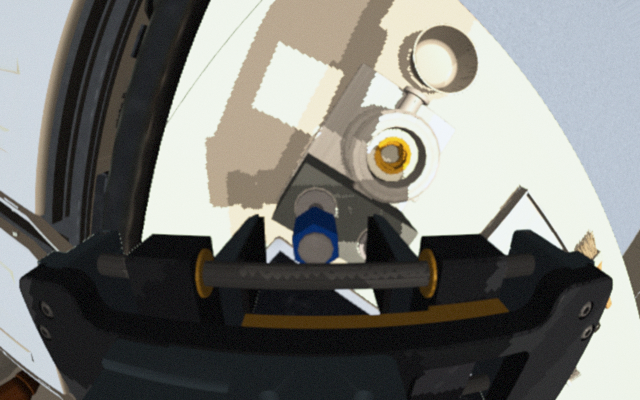

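The puller sits centred between the half-closed fingers at about (316,240). I'll keep closing.

Request:
{"name": "move_arm", "arguments": {
  "rows": [
    [[0,0,0,0,0.8],[0,0,0,0,0.8],[0,0,0,0,0.8],[0,0,0,0,0.8],[0,0,0,0,0.8]]
  ]
}}

```text
time: 3.17
eef_pos: [563.1, 146.5, 113.0]
ee_rot: [0.421, 0.907, 0.0, 0.0]
contact_force: [1.5, -0.2, 0.3]
width: 0.29
```

Request:
{"name": "move_arm", "arguments": {
  "rows": [
    [[0,0,0,0,0.8],[0,0,0,0,0.8],[0,0,0,0,0.8]]
  ]
}}

```text
time: 3.42
eef_pos: [563.1, 146.5, 113.0]
ee_rot: [0.421, 0.907, 0.0, 0.0]
contact_force: [-0.1, 0.1, 0.1]
width: 0.293
```

Request:
{"name": "move_arm", "arguments": {
  "rows": [
    [[0,0,0,0,0.45],[0,0,0,0,0.45],[0,0,0,0.12,0.45],[0,0,0,0.24,0.45],[0,0,0,0.36,0.45]]
  ]
}}

```text
time: 3.83
eef_pos: [562.9, 146.6, 112.8]
ee_rot: [0.579, 0.815, -0.0, -0.0]
contact_force: [-0.0, -0.6, 1.0]
width: 0.549
```

Request:
{"name": "move_arm", "arguments": {
  "rows": [
    [[0,0,0,0.12,0.45],[0,0,0,0.24,0.45],[0,0,0,0.36,0.45],[0,0,0,0.48,0.45],[0,0,0,0.6,0.45]]
  ]
}}

```text
time: 4.25
eef_pos: [562.9, 146.6, 112.8]
ee_rot: [0.794, 0.608, -0.0, -0.0]
contact_force: [1.5, -0.5, -0.1]
width: 0.554
```

Request:
{"name": "move_arm", "arguments": {
  "rows": [
    [[0,0,0,0.09,0.45],[0,0,0,0.09,0.8],[0,0,0,0.09,0.8],[0,0,0,0.09,0.8],[0,0,0,0.09,0.8]]
  ]
}}

```text
time: 4.67
eef_pos: [563.0, 146.6, 112.9]
ee_rot: [0.818, 0.575, -0.0, -0.0]
contact_force: [-0.4, 0.8, 1.2]
width: 0.29
```

Request:
{"name": "move_arm", "arguments": {
  "rows": [
    [[0,0,0,0,0.8],[0,0,0,0,0.8],[0,0,0,0,0.8]]
  ]
}}

```text
time: 4.92
eef_pos: [562.9, 146.5, 112.9]
ee_rot: [0.819, 0.574, -0.0, -0.0]
contact_force: [0.1, -0.5, 0.2]
width: 0.287
```

```bash
python3 - <<'E'
from h import *
o=monitor.get_obs(); print(o['time'],o['eef_pos'],o['ee_rot'],o['joint_pos'],o['contact_force'],o['ft_torque'],o['width'])
im=imaging.get_image("wrist"); cv2.imwrite("pics/w3.png",im[:,:,::-1])
E
```

```text
4.9167 [562.93121546 146.49698024 112.94556833] [ 8.18670686e-01  5.74263272e-01 -4.62417748e-05 -1.53042483e-05] [ 2.34824318e-01  3.88613975e-01  1.66623695e+00 -6.29892821e-06
  1.08683898e+00 -9.88580665e-01] [ 0.06731301 -0.48222341  0.20758042] [-0.04092869  0.05145392  0.04809614] 0.2874866039742052
```

View pics/w3.png

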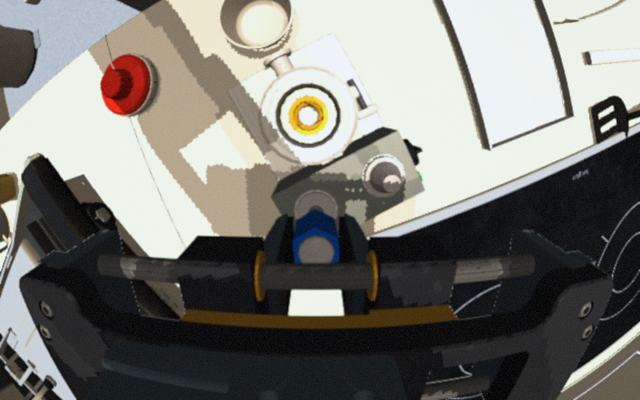

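```bash
python3 - <<'E'
from h import *
def brass(f,box,cal):
    im=cv2.imread(f); hsv=cv2.cvtColor(im,cv2.COLOR_BGR2HSV)
    m=cv2.inRange(hsv,(15,120,90),(35,255,255)); k=np.zeros_like(m); x0,y0,x1,y1=box; k[y0:y1,x0:x1]=1; m*=k
    ys,xs=np.nonzero(m); h=cv2.convexHull(np.c_[xs,ys].astype(np.int32))
    W=np.array([onz("wrist",p[0],68,cal)[:2] for p in h]).astype(np.float32)
    print(cv2.minEnclosingCircle(W),cv2.fitEllipse(W))
brass("pics/w3.png",(280,90,340,145),None)
E
```

```text
((491.90985107421875, 166.40304565429688), 14.969087600708008) ((491.7845153808594, 166.36781311035156), (29.443208694458008, 29.699071884155273), 172.93276977539062)
```

Request:
{"name": "move_arm", "arguments": {
  "rows": [
    [[0,0,0,0,0.9],[0,0,0,0,0.9],[0,0,-15,0,0.9],[0,0,-32,0,0.9],[0,0,-48,0,0.9]]
  ],
  "grip_force": 35
}}

```text
time: 5.38
eef_pos: [562.6, 146.5, 160.9]
ee_rot: [0.819, 0.574, -0.001, -0.0]
contact_force: [-0.3, -0.8, -2.2]
width: 0.282
```

Request:
{"name": "move_arm", "arguments": {
  "rows": [
    [[-1.8,-24.5,0,0,0.9],[-3.6,-49,0,-0.12,0.9],[-5.4,-73.6,0,-0.24,0.9],[-5.4,-73.6,0,-0.36,0.9],[-5.4,-73.6,0,-0.48,0.9]]
  ]
}}

```text
time: 5.8
eef_pos: [490.3, 166.8, 160.8]
ee_rot: [0.656, 0.755, -0.0, -0.0]
contact_force: [0.0, 0.0, -2.3]
width: 0.278
```

Request:
{"name": "move_arm", "arguments": {
  "rows": [
    [[0,0,0,-0.12,0.9],[0,0,0,-0.24,0.9],[0,0,0,-0.36,0.9],[0,0,0,-0.48,0.9],[0,0,0,-0.6,0.9]]
  ]
}}

```text
time: 6.22
eef_pos: [491.7, 166.5, 160.6]
ee_rot: [0.404, 0.915, -0.0, -0.0]
contact_force: [-0.0, 0.2, -1.9]
width: 0.279
```

Request:
{"name": "move_arm", "arguments": {
  "rows": [
    [[0,0,0,-0.12,0.9],[0,0,0,-0.24,0.9],[0,0,0,-0.24,0.9],[0,0,0,-0.24,0.9],[0,0,0,-0.24,0.9]]
  ]
}}

```text
time: 6.63
eef_pos: [491.8, 166.6, 160.7]
ee_rot: [0.296, 0.955, -0.0, -0.0]
contact_force: [0.7, 0.7, -1.8]
width: 0.283
```

```bash
python3 - <<'E'
from h import *
o=monitor.get_obs(); print(o['time'],o['eef_pos'],o['ee_rot'],o['joint_pos'],o['contact_force'],o['ft_torque'],o['width'])
im=imaging.get_image("wrist"); cv2.imwrite("pics/w4.png",im[:,:,::-1])
im=imaging.get_image("scene")[150:310,290:450]; cv2.imwrite("pics/s4.png",cv2.resize(im[:,:,::-1],None,fx=3.5,fy=3.5,interpolation=cv2.INTER_CUBIC))
E
```

```text
6.6333 [491.83629831 166.55550364 160.73265427] [ 2.96027681e-01  9.55179340e-01 -4.99268321e-05 -1.93392492e-04] [ 3.04275654e-01  2.54676792e-01  1.73766080e+00  1.50980118e-04
  1.14963002e+00 -2.23631625e+00] [ 0.71160862  0.6851009  -1.77134981] [ 0.04262111  0.0771565  -0.02225976] 0.28318969489091583
```

View pics/w4.png

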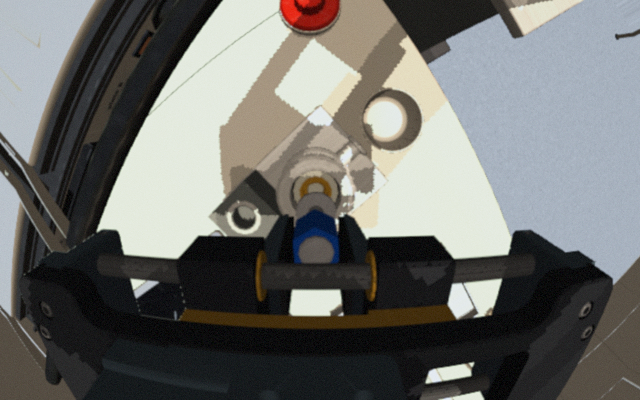

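View pics/s4.png

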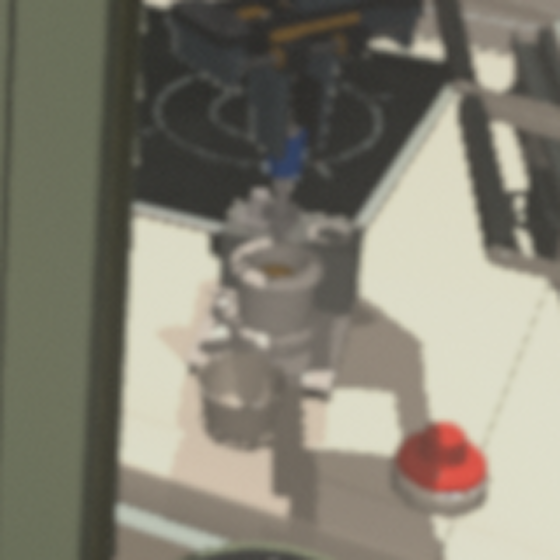

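Request:
{"name": "move_arm", "arguments": {
  "rows": [
    [[0,0,15,0,0.9],[0,0,28,0,0.9],[0,0,38,0,0.9],[0,0,41,0,0.9],[0,0,41,0,0.9]]
  ]
}}

```text
time: 7.15
eef_pos: [491.4, 166.4, 119.1]
ee_rot: [0.295, 0.955, -0.001, -0.001]
contact_force: [0.4, -0.1, -2.4]
width: 0.28
```

Request:
{"name": "move_arm", "arguments": {
  "rows": [
    [[0,0,1,0,0.9],[0,0,2,0,0.9],[0,0,3,0,0.9],[0,0,3,0,0.9]]
  ]
}}

```text
time: 7.48
eef_pos: [492.2, 166.6, 117.2]
ee_rot: [0.295, 0.956, 0.0, 0.0]
contact_force: [-0.3, -0.0, -2.3]
width: 0.285
```

Request:
{"name": "move_arm", "arguments": {
  "rows": [
    [[0,0,0.7,0,0.9],[0,0,1.4,0,0.9],[0,0,1.4,0,0.9]]
  ]
}}

```text
time: 7.73
eef_pos: [492.2, 166.6, 115.8]
ee_rot: [0.295, 0.956, 0.0, 0.0]
contact_force: [-0.2, 0.2, -0.9]
width: 0.284
```

Request:
{"name": "move_arm", "arguments": {
  "rows": [
    [[0,0,0.7,0,0.9],[0,0,1.4,0,0.9],[0,0,1.4,0,0.9]]
  ]
}}

```text
time: 7.98
eef_pos: [492.6, 166.9, 115.5]
ee_rot: [0.295, 0.956, 0.001, 0.001]
contact_force: [-1.7, -0.4, 5.9]
width: 0.281
```

Request:
{"name": "move_arm", "arguments": {
  "rows": [
    [[0,0,0,0.08,0.9],[0,0,0,0.16,0.9],[0,0,0,0.24,0.9],[0,0,0,0.24,0.9]]
  ]
}}

```text
time: 8.32
eef_pos: [492.2, 166.9, 114.8]
ee_rot: [0.408, 0.913, 0.001, 0.0]
contact_force: [0.0, -0.1, 2.9]
width: 0.277
```

```bash
cat > s.py <<'E'
from h import *
o=monitor.get_obs(); q=o['ee_rot']; print(o['time'],'p',o['eef_pos'].round(2),'phi',round(2*np.arctan2(q[1],q[0]),3),'q6',o['joint_pos'][5].round(3),'F',o['contact_force'].round(1),'M',o['ft_torque'].round(2),o['width'].round(3))
E
python3 s.py
```

```text
Traceback (most recent call last):
  File "s.py", line 2, in <module>
    o=monitor.get_obs(); q=o['ee_rot']; print(o['time'],'p',o['eef_pos'].round(2),'phi',round(2*np.arctan2(q[1],q[0]),3),'q6',o['joint_pos'][5].round(3),'F',o['contact_force'].round(1),'M',o['ft_torque'].round(2),o['width'].round(3))
                                                                                                                                                                                                                     ^^^^^^^^^^^^^^^^
AttributeError: 'float' object has no attribute 'round'
```

Request:
{"name": "move_arm", "arguments": {
  "rows": [
    [[0,0,0.43,0.1,0.9],[0,0,0.86,0.2,0.9],[0,0,1.3,0.3,0.9]]
  ]
}}

```text
time: 8.57
eef_pos: [492.1, 167.0, 113.3]
ee_rot: [0.54, 0.842, 0.001, 0.0]
contact_force: [-0.0, 1.2, 1.8]
width: 0.279
```

```bash
sed -i "s/o\['width'\].round(3)/round(o['width'],3)/" s.py; python3 s.py
```

```text
8.5667 p [492.12 166.96 113.34] phi 2.0 q6 -1.696 F [-0.   1.2  1.8] M [0.23 0.18 0.02] 0.279
```

Request:
{"name": "move_arm", "arguments": {
  "rows": [
    [[0,0,0.43,0.1,0.9],[0,0,0.86,0.2,0.9],[0,0,1.3,0.3,0.9],[0,0,1.7,0.4,0.9],[0,0,2.15,0.5,0.9]]
  ]
}}

```text
time: 8.98
eef_pos: [491.9, 166.2, 110.8]
ee_rot: [0.731, 0.682, -0.0, 0.0]
contact_force: [-0.4, -0.4, 2.4]
width: 0.281
```

```bash
python3 s.py
```

```text
8.9833 p [491.88 166.24 110.81] phi 1.501 q6 -1.196 F [-0.4 -0.4  2.4] M [-0.14  0.2  -0.01] 0.281
```

Request:
{"name": "move_arm", "arguments": {
  "rows": [
    [[0,0,0.43,0.1,0.9],[0,0,0.86,0.2,0.9],[0,0,1.3,0.3,0.9],[0,0,1.7,0.4,0.9]]
  ]
}}

```text
time: 9.32
eef_pos: [491.8, 166.2, 109.0]
ee_rot: [0.852, 0.523, -0.0, 0.0]
contact_force: [-0.0, -1.4, 1.4]
width: 0.287
```

```bash
python3 s.py
```

```text
9.3167 p [491.81 166.24 109.05] phi 1.101 q6 -0.796 F [-0.  -1.4  1.4] M [-0.14  0.15  0.04] 0.287
```

Request:
{"name": "move_arm", "arguments": {
  "rows": [
    [[0,0,0.43,0.1,0.9],[0,0,0.86,0.2,0.9],[0,0,1.3,0.3,0.9]]
  ]
}}

```text
time: 9.57
eef_pos: [491.8, 166.3, 107.8]
ee_rot: [0.921, 0.39, -0.0, 0.0]
contact_force: [-1.0, 0.3, 1.3]
width: 0.285
```

```bash
python3 s.py
```

```text
9.5667 p [491.83 166.32 107.77] phi 0.8 q6 -0.496 F [-1.   0.3  1.3] M [-0.1   0.17 -0.  ] 0.285
```

Request:
{"name": "move_arm", "arguments": {
  "rows": [
    [[0,0,0.2,0.05,0.9],[0,0,0.43,0.1,0.9],[0,0,0.43,0.1,0.9]]
  ]
}}

```text
time: 9.82
eef_pos: [491.8, 166.4, 107.3]
ee_rot: [0.939, 0.345, -0.0, 0.0]
contact_force: [-1.3, -0.2, 1.0]
width: 0.279
```

```bash
python3 s.py
```

```text
9.8167 p [491.84 166.41 107.34] phi 0.704 q6 -0.4 F [-1.3 -0.2  1. ] M [-0.11  0.28  0.06] 0.279
```

Request:
{"name": "move_arm", "arguments": {
  "rows": [
    [[0,0,0.2,0.05,0.9],[0,0,0.43,0.1,0.9],[0,0,0.43,0.1,0.9]]
  ]
}}

```text
time: 10.07
eef_pos: [491.9, 166.5, 106.9]
ee_rot: [0.955, 0.298, -0.0, -0.0]
contact_force: [-1.0, -0.4, 2.2]
width: 0.277
```

```bash
python3 s.py
```

```text
10.0667 p [491.87 166.49 106.94] phi 0.605 q6 -0.3 F [-1.  -0.4  2.2] M [-0.1   0.28 -0.04] 0.277
```

Request:
{"name": "move_arm", "arguments": {
  "rows": [
    [[0,0,0.2,0.05,0.9],[0,0,0.43,0.1,0.9],[0,0,0.43,0.1,0.9]]
  ]
}}

```text
time: 10.32
eef_pos: [492.3, 166.8, 106.9]
ee_rot: [0.968, 0.25, 0.0, -0.0]
contact_force: [-0.9, -0.2, 3.2]
width: 0.282
```

```bash
python3 s.py
```

```text
10.3167 p [492.27 166.76 106.87] phi 0.505 q6 -0.201 F [-0.9 -0.2  3.2] M [-0.01  0.19 -0.1 ] 0.282
```

Request:
{"name": "move_arm", "arguments": {
  "rows": [
    [[0,0,0,0.05,0.9],[0,0,0,0.1,0.9],[0,0,0,0.1,0.9]]
  ]
}}

```text
time: 10.57
eef_pos: [492.2, 166.7, 106.9]
ee_rot: [0.98, 0.201, 0.0, -0.0]
contact_force: [-1.5, 0.3, 4.2]
width: 0.283
```

```bash
python3 s.py
```

```text
10.5667 p [492.17 166.66 106.86] phi 0.406 q6 -0.101 F [-1.5  0.3  4.2] M [-0.06  0.32  0.07] 0.283
```

Request:
{"name": "move_arm", "arguments": {
  "rows": [
    [[0,0,0,0.05,0.9],[0,0,0,0.05,0.9]]
  ]
}}

```text
time: 10.73
eef_pos: [492.1, 166.6, 106.8]
ee_rot: [0.984, 0.177, 0.0, -0.0]
contact_force: [-1.1, 1.0, 5.6]
width: 0.283
```

```bash
python3 s.py
```

```text
10.7333 p [492.07 166.63 106.85] phi 0.356 q6 -0.052 F [-1.1  1.   5.6] M [-0.07  0.38  0.11] 0.283
```

Request:
{"name": "move_arm", "arguments": {
  "rows": [
    [[0,0,0,0.05,0.9],[0,0,0,0.05,0.9]]
  ]
}}

```text
time: 10.9
eef_pos: [492.2, 166.7, 106.8]
ee_rot: [0.988, 0.153, 0.0, -0.0]
contact_force: [-1.2, 0.7, 4.4]
width: 0.285
```

```bash
python3 s.py
```

```text
10.9 p [492.19 166.66 106.85] phi 0.306 q6 -0.002 F [-1.2  0.7  4.4] M [-0.02  0.35  0.22] 0.285
```

Request:
{"name": "move_arm", "arguments": {
  "rows": [
    [[0,0,0,0.03,0.9],[0,0,0,0.03,0.9]]
  ]
}}

```text
time: 11.07
eef_pos: [492.3, 166.7, 106.8]
ee_rot: [0.99, 0.138, 0.0, -0.0]
contact_force: [-1.6, 0.0, 5.4]
width: 0.283
```

```bash
python3 s.py
```

```text
11.0667 p [492.26 166.71 106.83] phi 0.277 q6 0.027 F [-1.6  0.   5.4] M [-0.02  0.33  0.29] 0.283
```

Request:
{"name": "move_arm", "arguments": {
  "rows": [
    [[0,0,0,0.04,0.9],[0,0,0,0.04,0.9]]
  ]
}}

```text
time: 11.23
eef_pos: [492.3, 166.6, 106.8]
ee_rot: [0.993, 0.118, 0.0, 0.0]
contact_force: [-1.5, 0.8, 5.5]
width: 0.288
```

```bash
python3 s.py
```

```text
11.2333 p [492.29 166.61 106.79] phi 0.237 q6 0.067 F [-1.5  0.8  5.5] M [-0.03  0.32  0.36] 0.288
```

Request:
{"name": "move_arm", "arguments": {
  "rows": [
    [[0,0,0,0.05,0.9],[0,0,0,0.05,0.9]]
  ]
}}

```text
time: 11.4
eef_pos: [492.3, 166.6, 106.8]
ee_rot: [0.996, 0.093, 0.0, 0.0]
contact_force: [0.0, -0.3, 5.3]
width: 0.28
```

```bash
python3 s.py; python3 - <<'E'
from h import *
im=imaging.get_image("wrist"); cv2.imwrite("pics/w5.png",im[:,:,::-1])
im=imaging.get_image("scene")[150:310,290:450]; cv2.imwrite("pics/s5.png",cv2.resize(im[:,:,::-1],None,fx=3.5,fy=3.5,interpolation=cv2.INTER_CUBIC))
E
```

```text
11.4 p [492.32 166.6  106.77] phi 0.187 q6 0.117 F [ 0.  -0.3  5.3] M [-0.07  0.36  0.5 ] 0.28
```

View pics/w5.png

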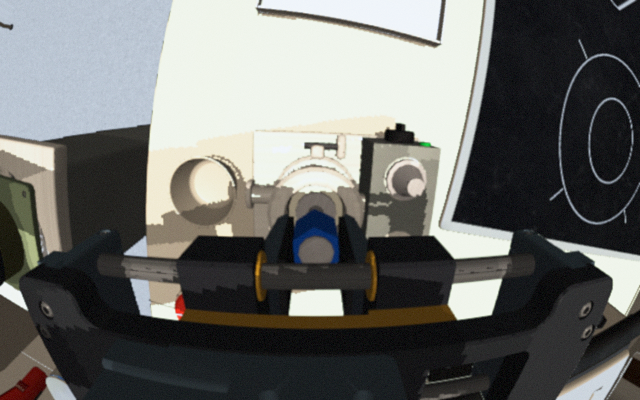

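View pics/s5.png

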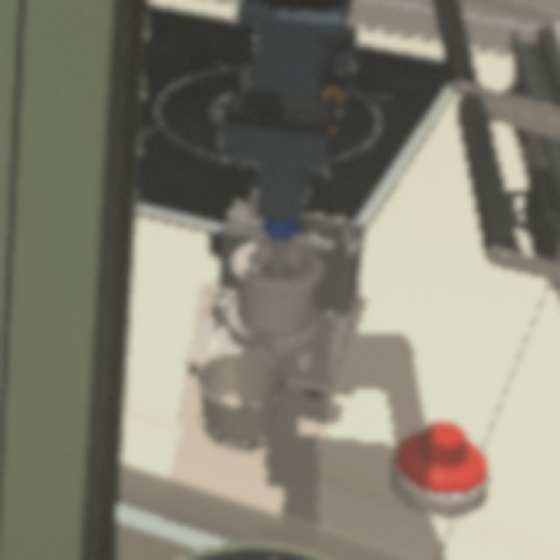

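Sinking stopped at z ≈ 106.9, as predicted. The torque rose to 0.5 N m about 0.4 rad later, so the collar is snug. The pictures show the puller upright in the cylinder and the nozzle, cup and timer undisturbed. I'll grip harder, ease the wind-up slightly and draw the piston.

Request:
{"name": "move_arm", "arguments": {
  "rows": [
    [[0,0,-0.5,-0.02,0.95],[0,0,-1,-0.04,0.95],[0,0,-1,-0.04,0.95],[0,0,-1,-0.04,0.95]]
  ],
  "grip_force": 52
}}

```text
time: 11.83
eef_pos: [492.1, 166.6, 106.9]
ee_rot: [0.994, 0.112, -0.0, -0.0]
contact_force: [2.4, 0.6, -3.1]
width: 0.281
```

```bash
python3 s.py
```

```text
11.8333 p [492.07 166.57 106.86] phi 0.224 q6 0.08 F [ 2.4  0.6 -3.1] M [ 0.11 -0.27 -0.02] 0.281
```

Request:
{"name": "move_arm", "arguments": {
  "rows": [
    [[0,0,-1,0,0.95],[0,0,-2,0,0.95],[0,0,-3,0,0.95],[0,0,-4,0,0.95]]
  ]
}}

```text
time: 12.17
eef_pos: [490.9, 166.0, 109.2]
ee_rot: [0.994, 0.111, -0.002, 0.001]
contact_force: [3.6, -0.1, -22.5]
width: 0.279
```

```bash
python3 s.py
```

```text
12.1667 p [490.87 166.01 109.16] phi 0.223 q6 0.081 F [  3.6  -0.1 -22.5] M [ 0.11 -1.03  0.13] 0.279
```

Request:
{"name": "move_arm", "arguments": {
  "rows": [
    [[0.8,0,-1.5,0,0.95],[0.8,0,-3,0,0.95],[0.8,0,-4.5,0,0.95],[0.8,0,-6,0,0.95]]
  ]
}}

```text
time: 12.5
eef_pos: [491.9, 166.6, 117.7]
ee_rot: [0.994, 0.111, -0.001, 0.0]
contact_force: [-0.6, -0.3, -10.1]
width: 0.277
```

```bash
python3 s.py
```

```text
12.5 p [491.92 166.6  117.75] phi 0.223 q6 0.081 F [ -0.6  -0.3 -10.1] M [-0.05 -0.06  0.06] 0.277
```

Request:
{"name": "move_arm", "arguments": {
  "rows": [
    [[0,0,-2,0,0.95],[0,0,-4,0,0.95],[0,0,-6,0,0.95],[0,0,-8,0,0.95],[0,0,-10,0,0.95]]
  ]
}}

```text
time: 12.92
eef_pos: [493.5, 167.0, 128.8]
ee_rot: [0.994, 0.111, 0.001, -0.0]
contact_force: [-1.2, -0.3, -4.7]
width: 0.28
```

```bash
python3 s.py
```

```text
12.9167 p [493.5  167.   128.79] phi 0.223 q6 0.081 F [-1.2 -0.3 -4.7] M [-0.09  0.27 -0.01] 0.28
```

Request:
{"name": "move_arm", "arguments": {
  "rows": [
    [[0,0,-3,0,0.95],[0,0,-7,0,0.95],[0,0,-12,0,0.95],[0,0,-17,0,0.95],[0,0,-22,0,0.95]]
  ]
}}

```text
time: 13.33
eef_pos: [493.2, 166.8, 150.3]
ee_rot: [0.994, 0.111, 0.001, -0.0]
contact_force: [-1.2, -0.3, -4.4]
width: 0.279
```

```bash
python3 s.py
```

```text
13.3333 p [493.17 166.82 150.26] phi 0.223 q6 0.081 F [-1.2 -0.3 -4.4] M [-0.1  -0.   -0.02] 0.279
```

Request:
{"name": "move_arm", "arguments": {
  "rows": [
    [[-0.9,0,-6,0,0.95],[-0.9,0,-14,0,0.95],[-0.9,0,-24,0,0.95],[-0.9,0,-36,0,0.95],[-0.9,0,-48,0,0.95]]
  ]
}}

```text
time: 13.75
eef_pos: [491.9, 166.5, 198.6]
ee_rot: [0.994, 0.111, 0.0, -0.0]
contact_force: [0.2, 1.0, -4.1]
width: 0.278
```

```bash
python3 s.py;  python3 - <<'E'
from h import *
im=imaging.get_image("scene")[120:310,250:450]; cv2.imwrite("pics/s6.png",cv2.resize(im[:,:,::-1],None,fx=3,fy=3,interpolation=cv2.INTER_CUBIC))
im=imaging.get_image("wrist"); cv2.imwrite("pics/w6.png",im[:,:,::-1])
E
```

```text
13.75 p [491.91 166.54 198.62] phi 0.223 q6 0.081 F [ 0.2  1.  -4.1] M [-0.06  0.05 -0.02] 0.278
```

View pics/s6.png

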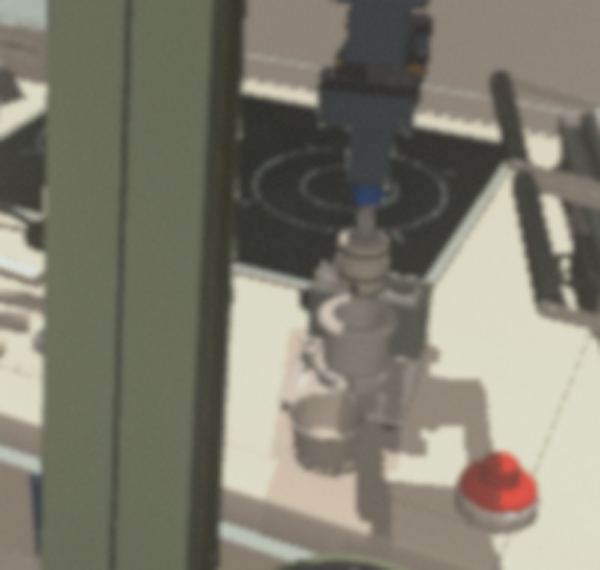

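View pics/w6.png

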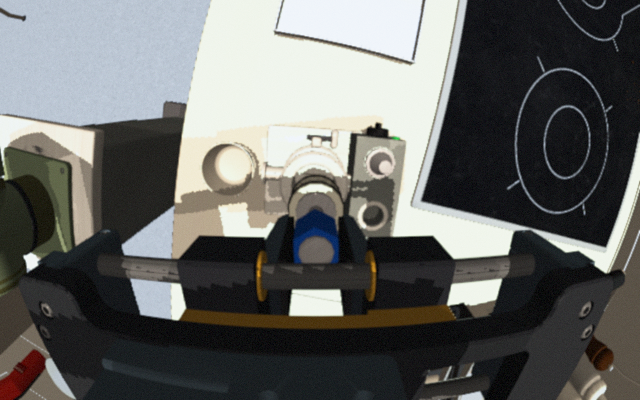

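Request:
{"name": "move_arm", "arguments": {
  "rows": [
    [[3,-14,0,0,0.95],[9,-41,0,0,0.95],[15,-69,0,0,0.95],[21,-97,0,0,0.95],[27,-125,0,0,0.95]]
  ]
}}

```text
time: 14.27
eef_pos: [490.2, 295.4, 197.0]
ee_rot: [0.994, 0.111, -0.0, 0.0]
contact_force: [1.0, 0.1, -5.1]
width: 0.275
```

Request:
{"name": "move_arm", "arguments": {
  "rows": [
    [[6,-28,0,0,0.95],[12,-56,0,0,0.95],[18,-80,10,0,0.95],[21,-95,25,0,0.95],[22,-101,45,0,0.95]]
  ]
}}

```text
time: 14.68
eef_pos: [490.0, 400.7, 151.9]
ee_rot: [0.994, 0.112, 0.001, -0.001]
contact_force: [0.8, 0.1, -4.6]
width: 0.28
```

Request:
{"name": "move_arm", "arguments": {
  "rows": [
    [[0,0,12,0,0.95],[0,0,25,0,0.95],[0,0,35,0,0.95],[0,0,40,0,0.95],[0,0,40,0,0.95]]
  ]
}}

```text
time: 15.1
eef_pos: [488.8, 396.7, 110.5]
ee_rot: [0.994, 0.111, -0.002, 0.001]
contact_force: [-0.2, -0.5, -4.4]
width: 0.276
```

```bash
python3 s.py;  python3 - <<'E'
from h import *
im=imaging.get_image("top")[130:280,240:480]; cv2.imwrite("pics/t7.png",cv2.resize(im[:,:,::-1],None,fx=3,fy=3,interpolation=cv2.INTER_CUBIC))
im=imaging.get_image("wrist"); cv2.imwrite("pics/w7.png",im[:,:,::-1])
E
```

```text
15.1 p [488.84 396.68 110.48] phi 0.223 q6 0.441 F [-0.2 -0.5 -4.4] M [-0.08  0.05 -0.01] 0.276
```

View pics/w7.png

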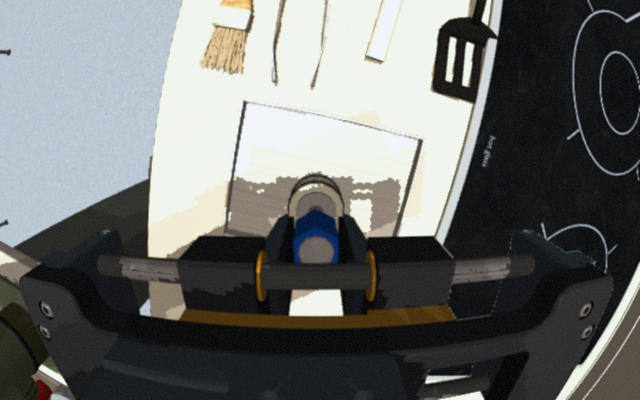

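View pics/t7.png

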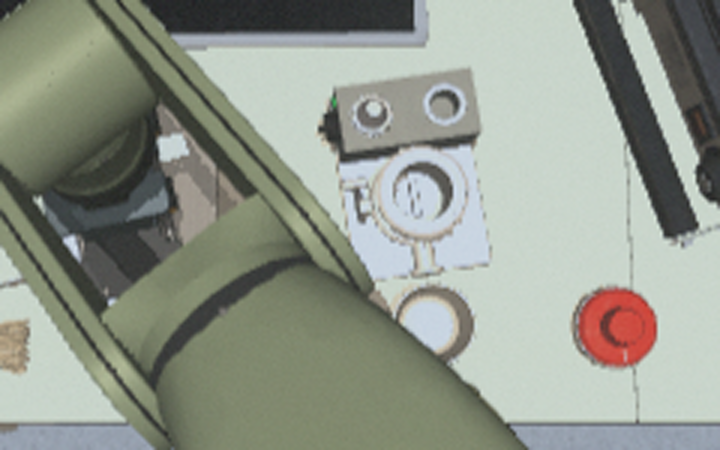

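The piston hangs upright over the tray with its underside about 27 mm up. The empty cylinder shows in the top view, and the nozzle, cup and timer are unchanged. I'll lower it gently.

Request:
{"name": "move_arm", "arguments": {
  "rows": [
    [[0,0,5,0,0.95],[0,0,10,0,0.95],[0,0,15,0,0.95],[0,0,18,0,0.95],[0,0,20,0,0.95]]
  ]
}}

```text
time: 15.62
eef_pos: [489.4, 397.6, 91.8]
ee_rot: [0.994, 0.111, -0.0, 0.0]
contact_force: [-0.3, 0.5, -3.6]
width: 0.276
```

Request:
{"name": "move_arm", "arguments": {
  "rows": [
    [[0,0,0.5,0,0.95],[0,0,1,0,0.95],[0,0,1.5,0,0.95],[0,0,2,0,0.95]]
  ]
}}

```text
time: 15.95
eef_pos: [489.8, 397.9, 90.6]
ee_rot: [0.994, 0.111, 0.0, -0.0]
contact_force: [0.5, 0.2, -4.4]
width: 0.275
```

Request:
{"name": "move_arm", "arguments": {
  "rows": [
    [[0,0,0.4,0,0.95],[0,0,0.8,0,0.95],[0,0,1.2,0,0.95],[0,0,1.2,0,0.95]]
  ]
}}

```text
time: 16.28
eef_pos: [489.7, 397.8, 89.2]
ee_rot: [0.994, 0.111, -0.0, -0.0]
contact_force: [-0.3, -1.3, -3.5]
width: 0.277
```

Request:
{"name": "move_arm", "arguments": {
  "rows": [
    [[0,0,0.4,0,0.95],[0,0,0.8,0,0.95],[0,0,1.2,0,0.95],[0,0,1.6,0,0.95],[0,0,2,0,0.95]]
  ]
}}

```text
time: 16.7
eef_pos: [489.7, 397.8, 87.2]
ee_rot: [0.994, 0.111, -0.0, -0.0]
contact_force: [0.1, -0.2, -3.2]
width: 0.278
```

Request:
{"name": "move_arm", "arguments": {
  "rows": [
    [[0,0,0.4,0,0.95],[0,0,0.8,0,0.95],[0,0,0.8,0,0.95]]
  ]
}}

```text
time: 16.95
eef_pos: [489.6, 397.8, 86.3]
ee_rot: [0.994, 0.111, -0.0, 0.0]
contact_force: [-0.0, 0.6, -4.5]
width: 0.282
```

Request:
{"name": "move_arm", "arguments": {
  "rows": [
    [[0,0,0.4,0,0.95],[0,0,0.8,0,0.95],[0,0,0.8,0,0.95]]
  ]
}}

```text
time: 17.2
eef_pos: [489.7, 397.7, 85.6]
ee_rot: [0.994, 0.111, -0.0, 0.0]
contact_force: [-0.5, -0.7, -4.0]
width: 0.278
```

Request:
{"name": "move_arm", "arguments": {
  "rows": [
    [[0,0,0.3,0,0.95],[0,0,0.6,0,0.95],[0,0,0.6,0,0.95]]
  ]
}}

```text
time: 17.45
eef_pos: [489.7, 397.9, 85.4]
ee_rot: [0.994, 0.111, 0.0, -0.0]
contact_force: [-0.1, -0.0, -1.4]
width: 0.279
```

Request:
{"name": "move_arm", "arguments": {
  "rows": [
    [[0,0,0.3,0,0.95],[0,0,0.6,0,0.95],[0,0,0.6,0,0.95]]
  ]
}}

```text
time: 17.7
eef_pos: [489.8, 398.0, 85.3]
ee_rot: [0.994, 0.111, 0.0, -0.0]
contact_force: [-1.5, -1.0, 4.3]
width: 0.277
```

Request:
{"name": "move_arm", "arguments": {
  "rows": [
    [[0,0,-0.5,0,0.95],[0,0,-0.5,0,0.95]]
  ],
  "grip_force": 5
}}

```text
time: 17.87
eef_pos: [489.9, 398.0, 85.3]
ee_rot: [0.994, 0.111, 0.0, -0.0]
contact_force: [-1.3, -0.3, 1.1]
width: 0.292
```

Request:
{"name": "move_arm", "arguments": {
  "rows": [
    [[0,0,0,0,0.7],[0,0,0,0,0.65],[0,0,0,0,0.55],[0,0,0,0,0.4],[0,0,0,0,0.2]]
  ]
}}

```text
time: 18.28
eef_pos: [489.8, 397.8, 84.8]
ee_rot: [0.994, 0.111, 0.0, -0.0]
contact_force: [-0.9, 0.4, -0.5]
width: 0.542
```

Request:
{"name": "move_arm", "arguments": {
  "rows": [
    [[0,0,0,0,0.1],[0,0,0,0,0],[0,0,0,0,0],[0,0,0,0,0],[0,0,0,0,0]]
  ]
}}

```text
time: 18.7
eef_pos: [489.7, 397.8, 85.0]
ee_rot: [0.994, 0.111, 0.0, -0.0]
contact_force: [1.2, -0.7, -1.1]
width: 0.905
```

```bash
python3 s.py;  python3 - <<'E'
from h import *
im=imaging.get_image("wrist"); cv2.imwrite("pics/w8.png",im[:,:,::-1])
E
```

```text
18.7 p [489.7  397.79  84.96] phi 0.223 q6 0.441 F [ 1.2 -0.7 -1.1] M [-0.03  0.   -0.05] 0.905
```

View pics/w8.png

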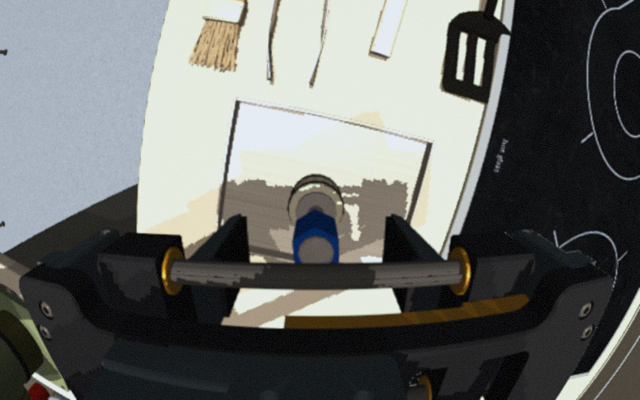

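The piston stands with the fingers clear on both sides of the hexagon at about (317,240). I'll retract upward and then move aside.

Request:
{"name": "move_arm", "arguments": {
  "rows": [
    [[0,0,-10,0,0],[0,0,-30,0,0],[0,0,-60,0,0],[0,0,-90,0,0],[0,0,-120,0,0]]
  ]
}}

```text
time: 19.17
eef_pos: [489.5, 397.7, 207.0]
ee_rot: [0.994, 0.111, 0.0, -0.0]
contact_force: [0.7, -0.7, 0.4]
width: 1.0
```

Request:
{"name": "move_arm", "arguments": {
  "rows": [
    [[-30,0,0,0,0],[-65,0,0,0,0],[-100,0,0,0,0],[-100,0,0,0,0],[-100,0,0,0,0]]
  ]
}}

```text
time: 19.58
eef_pos: [391.0, 375.5, 206.3]
ee_rot: [0.994, 0.112, 0.001, -0.001]
contact_force: [0.3, 0.4, 0.7]
width: 1.001
```

```bash
python3 s.py;  python3 - <<'E'
from h import *
im=imaging.get_image("wrist"); cv2.imwrite("pics/w9.png",im[:,:,::-1])
im=imaging.get_image("top")[100:300,130:480]; cv2.imwrite("pics/t9.png",cv2.resize(im[:,:,::-1],None,fx=2.2,fy=2.2,interpolation=cv2.INTER_CUBIC))
E
```

```text
19.5833 p [391.05 375.5  206.31] phi 0.224 q6 0.52 F [0.3 0.4 0.7] M [-0.02 -0.01 -0.01] 1.001
```

View pics/w9.png

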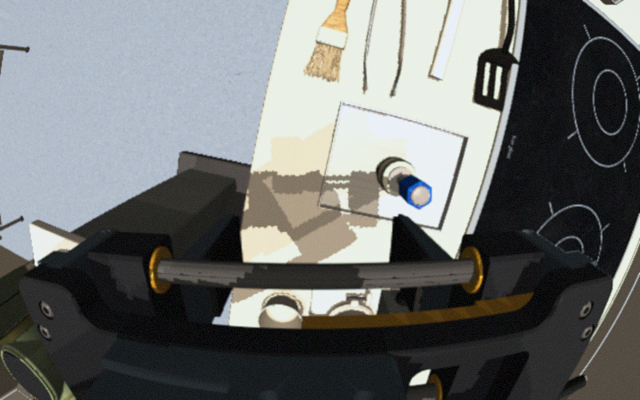

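View pics/t9.png

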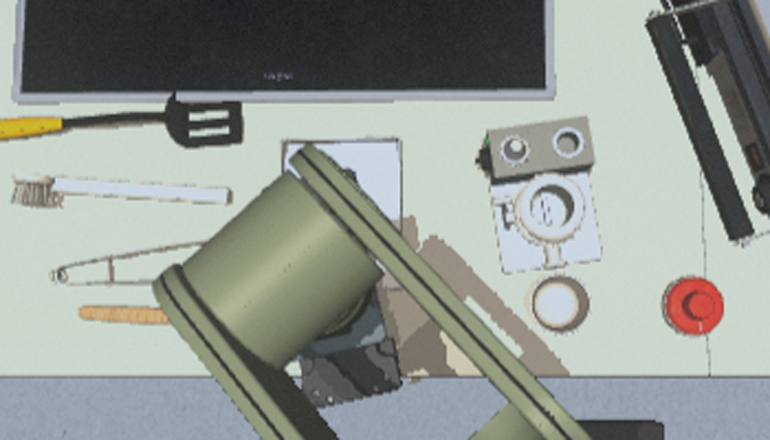

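```bash
python3 - <<'E'
from h import *
print(onz("wrist",(421,194),124), onz("wrist",(396,172),49), [onz("wrist",p,18).round(0) for p in [(342,103),(466,137),(320,206),(437,229)]])
from bench import workorder
print(workorder.sign_off())
E
python3 s.py
```

```text
[491.013081   400.49469656 124.        ] [483.54325204 405.70904094  49.        ] [array([405., 469.,  18.]), array([577., 471.,  18.]), array([408., 336.,  18.]), array([575., 339.,  18.])]
the job is handed in; nothing more can be done
None
the job is handed in; nothing more can be done
```

The piston is standing in the wash tray with the puller still screwed in. The gripper is open and clear, and I handed the job in at about 19.6 s of the 54 s allowed.

- **Taking the puller:** I gripped it twice, 60° apart, to centre it, then lifted it out of its bore and lowered it into the piston until it met the thread with about 8 N.
- **Screwing in:** The thread caught without cross-starting. Sinking stopped with the tool at z ≈ 106.9 mm, the home height I had predicted. I turned on about 0.4 rad until the torque reached 0.5 N m, then eased the gripper back 0.04 rad so the torque read about zero before drawing. I did not measure tightness after that.
- **Drawing the piston:** The pull peaked at about 22 N. There was a brief 3.6 N side force and 1 N m moment at breakaway, which I corrected by shifting 0.8 mm. After that it came out at its own weight.
- **Setting down:** The piston touched down with about 8 N net of its weight, and I backed off before releasing.

**Last checks:**
- The wrist picture shows the piston standing inside the tray with the puller in it. The button measured at (491, 400) mm, close to the tray centre of about (490, 400) mm.
- My rough pixel reading of the visible piston rim came out 7 to 8 mm in x and 5 mm in y from the button. I put that down to seeing only part of the rim, and did not resolve it further.
- In the top view the nozzle, cup and timer look unmoved. The arm partly hid the tongs there; the wrist view shows only their ends, which looked undisturbed.

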